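# Set the batch number on a label printer and print

## Robot

A 7-joint arm with a two-finger parallel gripper is mounted at the origin on the work surface. World frame = base frame: x ahead of the robot, y to its left, z up, the work surface at z = 0. Lengths are in m, angles in rad, forces in N, time in s.
With the tool pointing down it reaches from about 0.425 to 0.875 m from the base axis. Payload 4.7 kg.
Tool frame: the origin (TCP) lies at the very end of the fingers, on their centre line; the grasp point (between the pads) lies 19 mm behind it; z points along the fingers, y is the line along which they close (so a half turn about z gives the same grasp; the last joint's range is limited). The gripper opens to 87 mm and grips with 3 to 60 N. Pads are 19 mm wide; open, the fingers measure 117 mm over their backs; the gripper's body (75 mm by 190 mm) begins 51 mm behind the grasp point.
Start: joints at [1.27, 0.321, -0.07, 1.45, 0.023, 1.371, -0.057], TCP at [0.201, -0.618, 0.223] pointing down, gripper open.
Joint ranges: [-2.86, 2.86], [-0.3, 2.09], [-1.38, 1.24], [0.06, 2.45], [-1.56, 4.7], [0.09, 2.05], [-2.69, 2.69]. Speed limits (rad/s): [2.57, 2.57, 3.14, 3.14, 3.14, 3.14, 3.14].

## Interface

Orientations are given as a rotation vector (axis times angle).
In Python, from bench import ctrl, imaging, ticket gives the robot as it stands.
- The arm moves only by the tool jog_arm, never from a script. Its argument "rows" is text: rows parted by semicolons, each of 7 numbers parted by spaces: the shift along the tool's x, y, z in cm, then the turn, a rotation vector about the tool's x, y, z in rad, then the closure, from -1 (fully open) to 1 (shut), so that 0 is half open. A call has 1 to 5 rows; each row shifts and turns the commanded pose from where the row before left it, along the tool's axes as they then stand; what a row does not reach is not made up. A row lasts 1/8 s, in which the tool goes at most 62.5 mm and 10.7 degrees, less where a joint would pass 70% of its speed; a pose out of reach is approached as far as the arm can. A call with a gripper value outside its range is refused whole. The fingers move at their own pace and stop on an object; "force" is the grip in N (left out, the last holds). Time passes only in rows, so rows that do not move let the fingers close. It gives the time, the measured TCP pose, the force, the opening and the grip force at its end, in the units of the state.
- ctrl.get_state(): the state, without advancing time (a new reading comes with each control period).
- imaging.get_image(name): name is "scene" or "side" or "wrist"; returns a dict with "img" (384x512x3 uint8, blue, green, red), "vertical_fov" (degrees; the focal length in pixels is half the picture's height over the tangent of half this angle, whatever the lens; pixels are square), "cx", "cy" (the principal point, pixels), "k1" (the pictures are not rectified: a ray, as slopes to the right and down, at radius r is drawn at 1 + k1 r^2 times it, then the intrinsics apply), "origin" and "orientation" of the camera in the world. Camera axes: x right, y down, z forward; pixel columns grow to the right and rows downward; lengths in m; the calibration is good to about 2 mm. A picture is of the moment at which its call begins. There is no depth.
- ticket.close_job(): hands the job in; it is judged then, once.
The state is a dict: "time": time; "joint_positions": joint angles; "qd": joint speeds; "joint_torque": joint torques, N m; "position": TCP position; "tool_rot": TCP orientation; "ft_force": force on the tool from outside, world axes, zero at the start; "torque": the same for the moment, N m; "grip_width": opening from 0.0 (shut) to 1.0 (fully open); "grip_force": force on a finger pad.
Only numpy, scipy, OpenCV 4.12 (cv2) and the standard library are available. Lean on these libraries where they do the work, as an engineer would, in place of code of your own. Each camera call takes 0.05 s, during which the arm holds its last target. There are 200 camera calls.

## Task

Set the desk label printer to batch number 4: roll its worn, lopsided rubber thumbwheel with a fingertip until the 4 stands in the middle of the little window, and take the hand off the wheel. Then push the red print key all the way down and let it spring back, so that the label is printed with the 4 still showing. The wheel must not be loaded with more than 20 N and the key with no more than 25 N, never press the key while another number shows, and leave the other things on the desk where they are.

Things in the scene. Friction and masses are not known exactly. Their poses are not given: they have to be found in the camera images.
- machine: Grey label printer fixed to the desk, 160 (x) by 180 mm (y -95 to +85), flat top 100 mm high; origin on the desk under its middle, z up, front with label slot at -x. On its top, from +y to -y: black rubber thumbwheel (y 38 to 66 mm, up to 142 mm high), black hood (x +-52, y -42 to 14, 132 mm high) with the open window 30 x 40 mm in its top, red key (y -68 mm).
- drum: Number drum and thumbwheel, one piece on a level axle along y. Origin on the axle, 70 mm above the machine's origin; y as the machine's y. Unturned relative to the machine, 0 is in the window; each +36 deg about +y (wheel top moves to the machine's +x) brings the next number: 4 at +144 deg, 0 again after 9. No stops. Stiff (2 to 4 N at the tyre), stays where it is left.
- four (a point): Centre of the white face with the black digit 4 on the drum, 50 mm from the axle, at y = -14 mm of the machine; goes round with the drum. Ten such flat faces carry 0 to 9; the digits are 23 mm tall and read upright from the machine's front (-x).
- window (a point): Fixed point in the middle of the window: x 0, y -14 mm of the machine, 120 mm above the desk, 12 mm below the hood's top. The centre of the showing face comes to lie here; 4 is set when four is here.
- wheel_axis (a point): Fixed point on the unloaded axle in the thumbwheel's mid-plane (x 0, y 52 mm of the machine, 70 mm high). Smooth black rubber tyre, radius 65, 28 mm wide, orange hub; worn and mounted 7 mm off-centre: surface 58 to 72 mm from the axle, varying with the turn. The axle is sprung: it gives 1 mm per 4 N, down (after the first 2 N) and along x, and returns. Loads of 2 to 4 N slip; 7 to 10 N turn it.
- key: Red print key, 44 mm (x) by 30 mm (y); origin at the centre of its top face, 134 mm above the desk when up. Goes straight down 10 mm to its stop against a spring, 3 N at the start and 8 N at the stop; springs back by itself.
- ink: Bystander: small ink jar, 38 mm across, 55 mm high, on the desk at the machine's +y side; origin under its centre.
- labels: Bystander: stack of label cards 90 x 60 x 18 mm on the desk at the machine's -y side; origin under its centre.
- sweetbox_a: Bystander: red sweet box 120 x 120 x 45 mm; origin under its centre.
- sweetbox_b: Bystander: yellow sweet box 120 x 120 x 45 mm; origin under its centre.
- calculator: Bystander: black desk calculator 150 x 100 x 20 mm; origin under its centre.
- mug: Bystander: blue mug 76 mm across, 90 mm high; origin under its centre.

How it is judged:
By the outcome, as a careful person would: the job done as asked, in the order asked, and still so for the second after the job is handed in, with the robot touching nothing.
It also fails if it takes over 72 s, if anything falls off the work surface, if the arm or the gripper's body presses on something with over 40 N, if the wrist force passes 120 N, or if a joint passes its speed limit or range.

## Working session

There is one attempt and no reset: what is moved stays moved. The work goes in short steps, Python scripts to look and compute and a tool call to move; the robot and the scene stay as the last step left them, time stands still between calls to the robot, and variables do not carry over. Pictures are saved under pics/ and viewed, at most 10 in all, crops included, and the job is handed in when it is done.

Besides the shell and the picture viewer there is one more tool, called in YAML: its name, and indented under it one key for each argument. jog_arm: Moves the arm, as the interface text tells. Its arguments: {"type":"object","properties":{"rows":{"type":"string"},"force":{"type":"number"}},"required":["rows"]}

```bash
mkdir -p pics; cat > h.py <<'E'
import numpy as np, cv2
from scipy.spatial.transform import Rotation as R
from bench import ctrl, imaging, ticket
def cam(n):
    d=imaging.get_image(n); h,w=d["img"].shape[:2]
    f=h/2/np.tan(np.radians(d["vertical_fov"])/2)
    d["K"]=np.array([[f,0,d["cx"]],[0,f,d["cy"]],[0,0,1]]); d["D"]=np.array([d["k1"],0,0,0,0.])
    o=np.array(d["orientation"],float)
    d["R"]=o if o.shape==(3,3) else R.from_rotvec(o).as_matrix(); d["o"]=np.array(d["origin"]); return d
def ray(d,px):
    u=cv2.undistortPoints(np.array(px,float).reshape(-1,1,2),d["K"],d["D"])[:,0]
    return np.c_[u,np.ones(len(u))]@d["R"].T
def onz(d,px,z):
    r=ray(d,px); return d["o"]+r*((z-d["o"][2])/r[:,2])[:,None]
def proj(d,P):
    Rt=d["R"].T; return cv2.projectPoints(np.array(P,float).reshape(-1,1,3),cv2.Rodrigues(Rt)[0],-Rt@d["o"],d["K"],d["D"])[0][:,0]
E
python3 - <<'E'
from h import *
for n in("scene","side"):
    d=cam(n); cv2.imwrite(f"pics/{n}0.png",cv2.resize(d["img"],(800,600))); print(n,d["o"],d["R"][:,2],d["vertical_fov"],d["k1"],d["orientation"])
s=ctrl.get_state(); print(s)
E
```

```text
scene [1.12301202 0.00660627 0.84222528] [-0.61035024 -0.00569366 -0.79211121] 55.16612685069608 -0.0007559595206940572 [-1.84985336 -1.84215561  0.63586849]
side [ 0.49920391 -0.88506348  0.93100316] [ 0.050426    0.72530408 -0.68657935] 47.5419446802534 -0.11761699003685114 [-2.32495764  0.11226006 -0.02123566]
{'time': 0.1, 'joint_positions': array([ 1.27010394,  0.32172116, -0.07008857,  1.45155316,  0.02260411,
        1.37077413, -0.05692895]), 'qd': array([ 1.36003979e-04,  1.17482750e-04,  3.83912920e-04, -3.34345026e-03,
       -6.95241587e-04, -9.84386587e-05,  1.32165897e-03]), 'joint_torque': array([ 1.59946276e-04, -4.92570627e+01, -4.05586381e-01, -3.13399637e+01,
       -6.42112247e-02,  3.95785714e-02,  7.36121274e-05]), 'position': array([ 0.20105706, -0.61761179,  0.22158882]), 'tool_rot': array([-3.10114724e+00, -4.92185223e-01,  5.57544734e-04]), 'ft_force': array([-0.08639949, -0.35182665,  0.12882651]), 'torque': array([-0.05485456, -0.00165303, -0.00593391]), 'grip_force': 0.0, 'grip_width': 1.0027197578762592}
```

View pics/scene0.png

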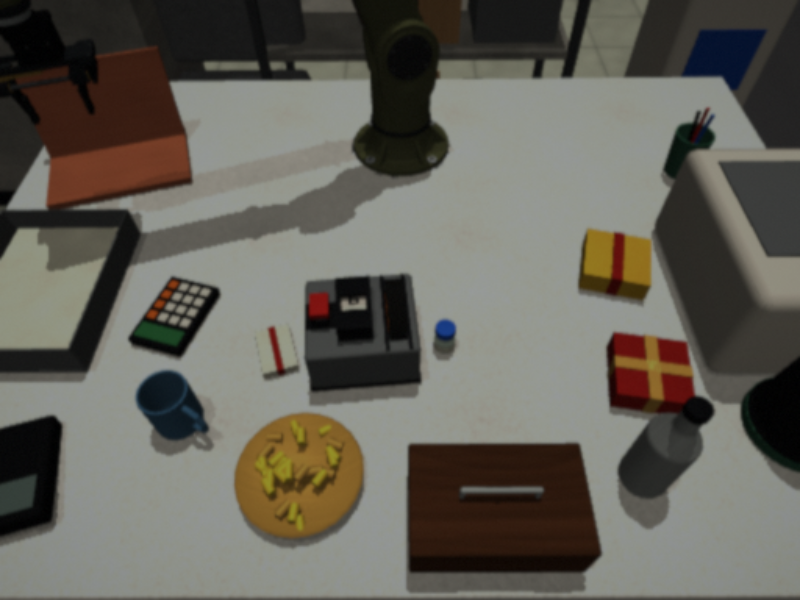

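View pics/side0.png

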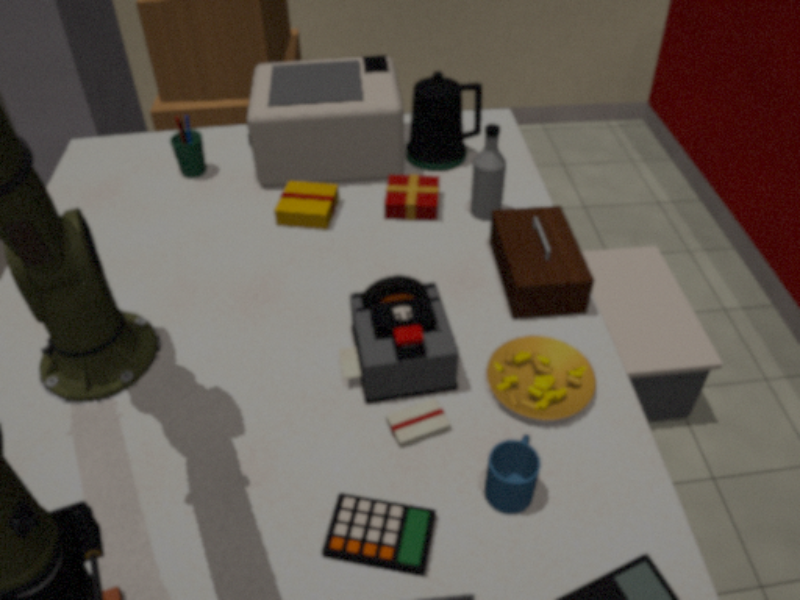

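The scene picture (800x600 scale) shows the printer at about (360,330), with the wheel at image right (+y), the red key at (318,305) and the window at (352,303). The label sticks out on the robot side, so the machine frame is roughly the world frame. Next I'll measure positions and take a crop of the window.

```bash
python3 - <<'E'
from h import *
a=cam("scene"); b=cam("side")
for d,box in((a,(180,160,230,220)),(b,(245,200,280,230))):
    h=cv2.cvtColor(d["img"],cv2.COLOR_BGR2HSV)
    m=(((h[...,0]<8)|(h[...,0]>172))&(h[...,1]>150)&(h[...,2]>110)).astype(np.uint8)
    k=np.zeros_like(m);x0,y0,x1,y1=box;k[y0:y1,x0:x1]=m[y0:y1,x0:x1]
    c=max(cv2.findContours(k,0,2)[0],key=cv2.contourArea); M=cv2.moments(c); u=(M["m10"]/M["m00"],M["m01"]/M["m00"])
    print("key",u,M["m00"],onz(d,[u],.134),onz(d,cv2.boxPoints(cv2.minAreaRect(c)),.134).round(3))
s=1/1.5625
print("top corners scene",onz(a,np.array([[306,283],[413,276],[419,357],[308,363]])*s,.1).round(3))
print("win",onz(a,np.array([[352,303]])*s,.12),"ink",onz(a,np.array([[446,327]])*s,.055))
w=cv2.resize(a["img"][165:250,190:275],(510,510),interpolation=3)
v=cv2.resize(b["img"][170:255,218:303],(510,510),interpolation=3)
cv2.imwrite("pics/c1.png",cv2.resize(np.hstack([w,v]),(800,400)))
E
```

```text
key (203.25697503671068, 193.95447870778267) 113.5 [[ 0.57258437 -0.12831559  0.134     ]] [[ 0.554 -0.143  0.134]
 [ 0.554 -0.118  0.134]
 [ 0.591 -0.115  0.134]
 [ 0.591 -0.139  0.134]]
key (261.0268006700167, 213.1122278056951) 99.5 [[ 0.57260153 -0.12976164  0.134     ]] [[ 0.552 -0.118  0.134]
 [ 0.593 -0.115  0.134]
 [ 0.592 -0.142  0.134]
 [ 0.553 -0.145  0.134]]
top corners scene [[ 0.503 -0.158  0.1  ]
 [ 0.489  0.022  0.1  ]
 [ 0.652  0.029  0.1  ]
 [ 0.661 -0.139  0.1  ]]
win [[ 0.56202085 -0.07608018  0.12      ]] ink [[0.56379663 0.07706824 0.055     ]]
```

View pics/c1.png

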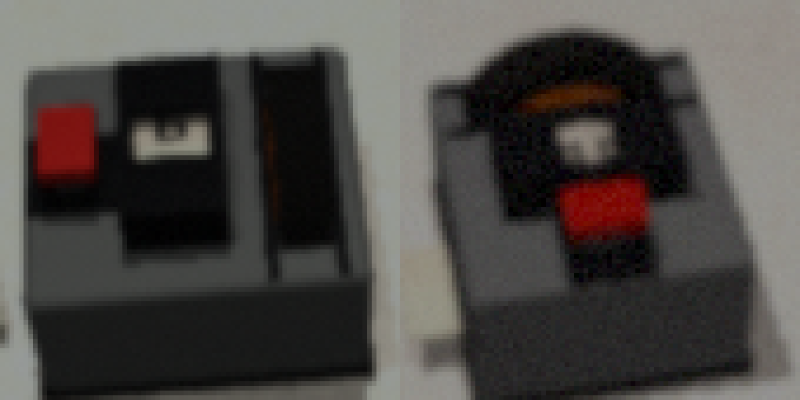

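The crop shows a digit face in the window that I can't read yet. The key is at world (0.573,-0.129), the machine yaw is about 4.5°, and the origin is about (0.567,-0.061). I'll go above it and look with the wrist camera.

```bash
cat >> h.py <<'E'
YAW=np.radians(4.5)
def go(p,yaw=YAW):
    s=ctrl.get_state(); T=R.from_rotvec(s["tool_rot"])
    W=R.from_euler("z",yaw)*R.from_euler("x",np.pi)
    return (T.inv().apply(np.array(p)-s["position"])*100).round(2),(T.inv()*W).as_rotvec().round(3)
E
python3 -c "
from h import *
print(*go([.50,-.07,.32]))"
```

```text
[ 45.38 -42.84  -9.77] [-0.001  0.     0.236]
```

jog_arm:
  rows: "3.8 -3.6 -2 0 0 0 1; 3.8 -3.6 -2 0 0 0 1; 3.8 -3.6 -2 0 0 0 1; 3.8 -3.6 -2 0 0 0 1; 3.8 -3.6 -1.8 0 0 0 1"

```text
time: 0.82
position: [0.3268, -0.3864, 0.3213]
tool_rot: [3.102, 0.493, 0.0]
ft_force: [1.1, 0.3, 0.6]
grip_width: 0.516
grip_force: 0.0
```

jog_arm:
  rows: "3.8 -3.6 0 0 0 0 1; 3.8 -3.6 0 0 0 0 1; 3.8 -3.6 0 0 0 0 1; 3.8 -3.6 0 0 0 0 1; 3.8 -3.6 0 0 0 0 1"

```text
time: 1.45
position: [0.4516, -0.1565, 0.3206]
tool_rot: [3.102, 0.492, 0.0]
ft_force: [1.2, -0.5, -0.5]
grip_width: 0.018
grip_force: 0.0
```

jog_arm:
  rows: "3.8 -3.6 0 0 0 0 1; 3.6 -3.2 0 0 0 0 1; 0 0 0 0 0 0.118 1; 0 0 0 0 0 0.118 1; 0 0 0 0 0 0 1"

```text
time: 2.08
position: [0.5003, -0.0704, 0.3204]
tool_rot: [3.139, 0.126, -0.001]
ft_force: [0.8, -0.3, 0.1]
grip_width: 0.005
grip_force: 0.0
```

```bash
python3 - <<'E'
from h import *
print(*go([.50,-.07,.32])); d=cam("wrist"); print(d["o"],d["R"][:,2],d["R"][:,0],d["vertical_fov"]); cv2.imwrite("pics/w1.png",cv2.resize(d["img"],(800,600),interpolation=3))
print(proj(d,[[.566,-.075,.12]])*1.5625)
E
```

```text
[-0.03 -0.04  0.04] [-0.     0.     0.002]
[ 0.57685092 -0.06401275  0.48312916] [-0.2807204  -0.02251047 -0.95952558] [ 7.93520503e-02 -9.96846640e-01  1.70655959e-04] 65.69571244818445
[[410.18753455 177.16282275]]
```

View pics/w1.png

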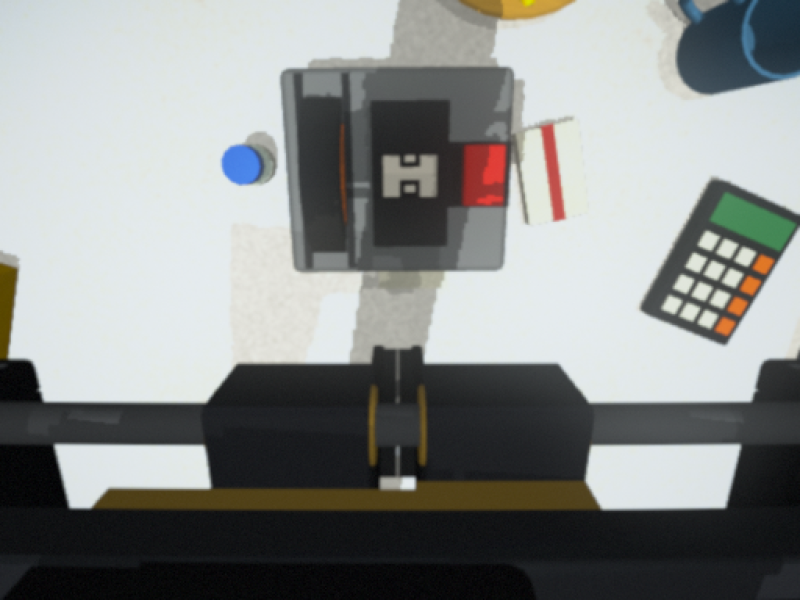

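The wrist view shows the window at (410,176), the key at (485,175), the wheel at about (322,175) and the ink jar at (243,165). The digit reads upright here, and the window seems to sit between two numbers. I'll get machine pose values and a crop.

```bash
python3 - <<'E'
from h import *
d=cam("wrist"); h=cv2.cvtColor(d["img"],cv2.COLOR_BGR2HSV)
m=(((h[...,0]<8)|(h[...,0]>172))&(h[...,1]>150)&(h[...,2]>110)).astype(np.uint8); m[:,:290]=0; m[:,326:]=0; m[160:]=0
c=max(cv2.findContours(m,0,2)[0],key=cv2.contourArea); print("key",onz(d,cv2.boxPoints(cv2.minAreaRect(c)),.134).round(4), cv2.boxPoints(cv2.minAreaRect(c)))
print("corners",onz(d,np.array([[282,70],[513,68],[504,270],[296,270]])/1.5625,.1).round(4))
print("hood",onz(d,np.array([[372,100],[449,100],[447,246],[373,245]])/1.5625,.132).round(4))
g=d["img"][88:138,238:288]; cv2.imwrite("pics/c2.png",cv2.resize(g,(500,500),interpolation=3))
E
```

```text
key [[ 0.5927 -0.111   0.134 ]
 [ 0.5951 -0.14    0.134 ]
 [ 0.5535 -0.146   0.134 ]
 [ 0.5511 -0.116   0.134 ]] [[297.  92.]
 [323.  92.]
 [323. 130.]
 [297. 130.]]
corners [[ 0.6362  0.0277  0.1   ]
 [ 0.6515 -0.146   0.1   ]
 [ 0.496  -0.1615  0.1   ]
 [ 0.4819  0.0139  0.1   ]]
hood [[ 0.6167 -0.0433  0.132 ]
 [ 0.6211 -0.0973  0.132 ]
 [ 0.5178 -0.1072  0.132 ]
 [ 0.5141 -0.0508  0.132 ]]
```

View pics/c2.png

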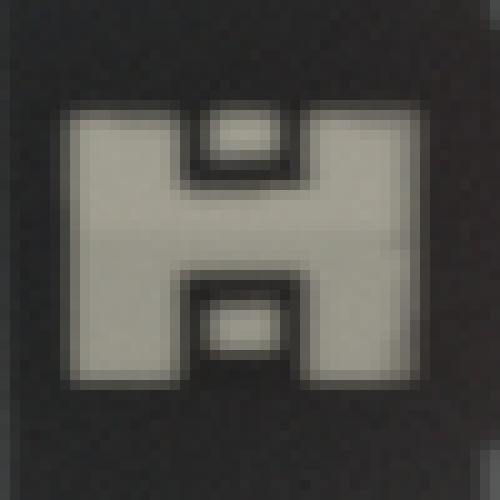

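The crop shows the seam mid-window, with a closed-bottom digit above and a looped-top digit with a middle bar below. That fits 8 above and 9 below, so about 8.5 is showing and the wheel needs about -162° (top toward -x). The machine origin is about (0.5665,-0.061) with yaw 4.9°. Next I'll go above the wheel.

```bash
cat >> h.py <<'E'
YAW=np.radians(4.9); OM=np.array([.5665,-.061,0]); RM=R.from_euler("z",YAW)
def w(p): return OM+RM.apply(np.array(p,float))
def st():
    s=ctrl.get_state(); return (RM.inv().apply(s["position"]-OM)*1000).round(1), RM.inv().apply(s["ft_force"]).round(1)
E
python3 -c "
from h import *
print(st(),*go(w([.0,.052,.16]),YAW))"
```

```text
(array([-66.8,  -3.9, 320.5]), array([-0.8,  0.3,  0.3])) [ 6.66 -5.62 16.04] [ 0.     0.    -0.005]
```

jog_arm:
  rows: "3.3 -2.8 0 0 0 -0.005 1; 3.36 -2.82 0 0 0 0 1; 0 0 5 0 0 0 1; 0 0 6 0 0 0 1; 0 0 5 0 0 0 1"

```text
time: 2.8
position: [0.5616, -0.0095, 0.1584]
tool_rot: [3.139, 0.134, -0.001]
ft_force: [1.3, -0.8, -0.1]
grip_width: 0.004
grip_force: 0.0
```

jog_arm:
  rows: "0 0 0 0 0 0 1; 0 0 0.8 0 0 0 1; 0 0 0.5 0 0 0 1; 0 0 0 0 0 0 1"

```text
time: 3.3
position: [0.5628, -0.0092, 0.1486]
tool_rot: [3.138, 0.132, 0.002]
ft_force: [0.9, 0.4, -0.3]
grip_width: 0.005
grip_force: 0.0
```

```bash
python3 - <<'E'
from h import *
print(st()); d=cam("wrist"); u=proj(d,[w([0,-.014,.12]),w([0,.052,.14])]); print(u*1.5625)
a=cam("side"); v=proj(a,[w([0,.052,.14])])[0].astype(int); x,y=v
g=cv2.resize(d["img"],(800,600),interpolation=3); cv2.imwrite("pics/w2.png",g)
E
```

```text
(array([  0.8,  51.9, 148.6]), array([ 0.9,  0.3, -0.3]))
[[546.38874074 343.52488041]
 [397.54874501 362.76289265]]
```

View pics/w2.png

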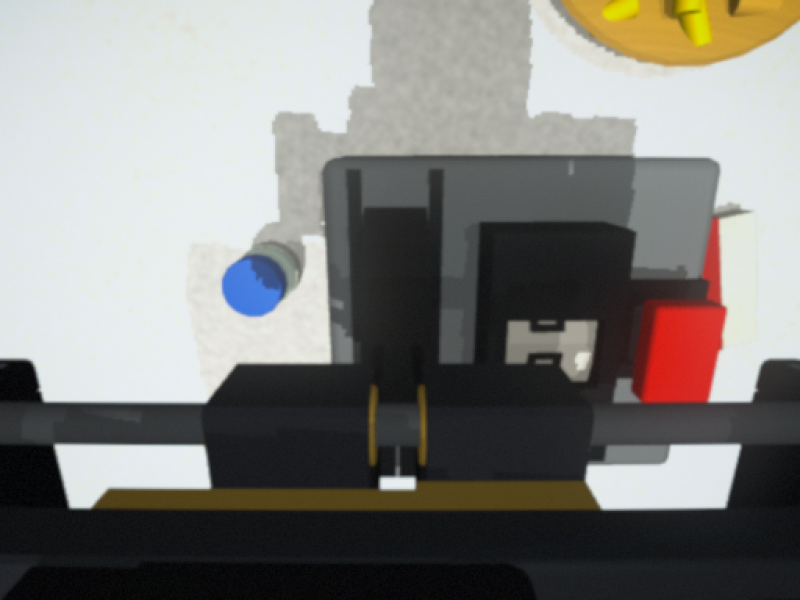

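The window is visible at (505-597, 320-385), and the wheel (u 362-438) is centred under the fingertip. Now I'll touch down gently.

jog_arm:
  rows: "0 0 0.3 0 0 0 1; 0 0 0.3 0 0 0 1; 0 0 0 0 0 0 1"

```text
time: 3.78
position: [0.5625, -0.009, 0.1418]
tool_rot: [-3.139, -0.132, -0.001]
ft_force: [-1.0, 0.4, 3.3]
grip_width: 0.004
grip_force: 1.2
```

jog_arm:
  rows: "0 0 0.2 0 0 0 1; 0 0 0 0 0 0 1"

```text
time: 4.03
position: [0.5628, -0.0086, 0.1404]
tool_rot: [-3.139, -0.132, -0.002]
ft_force: [-1.6, 1.3, 5.5]
grip_width: 0.011
grip_force: 3.2
```

jog_arm:
  rows: "0 0 0.15 0 0 0 1; 0 0 0 0 0 0 1"

```text
time: 4.28
position: [0.563, -0.0083, 0.1395]
tool_rot: [-3.139, -0.132, -0.003]
ft_force: [-2.1, 1.5, 9.3]
grip_width: 0.002
grip_force: 4.6
```

```bash
cat >> h.py <<'E'
def prof(phi,xs,hw=9.5):
    # unloaded contact height [mm] along a stroke of tip x positions, phi (deg, about +y) of the high spot at start
    out=[];px=xs[0]
    for x in xs:
        for _ in range(3):
            c=7*np.sin(np.radians(phi)),70+7*np.cos(np.radians(phi)); d=max(abs(c[0]-x)-hw,0); z=c[1]+np.sqrt(65**2-d*d)
        out.append((x,round(phi,1),round(float(z),1))); xn=x
        i=xs.index(x)
        if i+1<len(xs): phi+=np.degrees((xs[i+1]-x)/(z-70))
    return out
E
python3 -c "
from h import *
print(st())
for p in(-20,0,20): print(prof(p,list(range(1,-36,-4))))"
```

```text
(array([  1. ,  52.8, 139.5]), array([-2. ,  1.7,  9.3]))
[(1, -20, 141.6), (-3, np.float64(-23.2), 141.4), (-7, np.float64(-26.4), 141.3), (-11, np.float64(-29.6), 141.1), (-15, np.float64(-32.9), 140.9), (-19, np.float64(-36.1), 140.4), (-23, np.float64(-39.3), 139.8), (-27, np.float64(-42.6), 138.9), (-31, np.float64(-45.9), 137.7), (-35, np.float64(-49.3), 136.3)]
[(1, 0, 142.0), (-3, np.float64(-3.2), 142.0), (-7, np.float64(-6.4), 142.0), (-11, np.float64(-9.6), 141.9), (-15, np.float64(-12.7), 141.7), (-19, np.float64(-15.9), 141.3), (-23, np.float64(-19.2), 140.6), (-27, np.float64(-22.4), 139.8), (-31, np.float64(-25.7), 138.6), (-35, np.float64(-29.0), 137.2)]
[(1, 20, 141.6), (-3, np.float64(16.8), 141.7), (-7, np.float64(13.6), 141.8), (-11, np.float64(10.4), 141.8), (-15, np.float64(7.2), 141.6), (-19, np.float64(4.0), 141.2), (-23, np.float64(0.8), 140.6), (-27, np.float64(-2.4), 139.7), (-31, np.float64(-5.7), 138.5), (-35, np.float64(-9.1), 137.2)]
```

jog_arm:
  rows: "-0.3 0 0 0 0 0 1; -0.3 0 0 0 0 0 1; -0.3 0 0 0 0 0 1; -0.3 0 0 0 0 0 1"

```text
time: 4.78
position: [0.5528, -0.0095, 0.14]
tool_rot: [-3.139, -0.132, -0.01]
ft_force: [2.6, 1.8, 7.3]
grip_width: 0.006
grip_force: 3.4
```

jog_arm:
  rows: "-0.3 0 0.02 0 0 0 1; -0.3 0 0.03 0 0 0 1; -0.3 0 0.04 0 0 0 1"

```text
time: 5.15
position: [0.5437, -0.0103, 0.1391]
tool_rot: [-3.139, -0.132, -0.009]
ft_force: [1.5, 1.3, 7.1]
grip_width: 0.005
grip_force: 3.5
```

```bash
python3 - <<'E'
from h import *
print(st()); d=cam("wrist"); g=d["img"][195:255,310:400]
cv2.imwrite("pics/c3.png",cv2.resize(g,(720,480),interpolation=3)); print(proj(d,[w([0,-.014,.12])]))
E
```

```text
(array([-18.4,  52.5, 139.1]), array([1.6, 1.2, 7.1]))
[[357.69529165 197.7755329 ]]
```

View pics/c3.png

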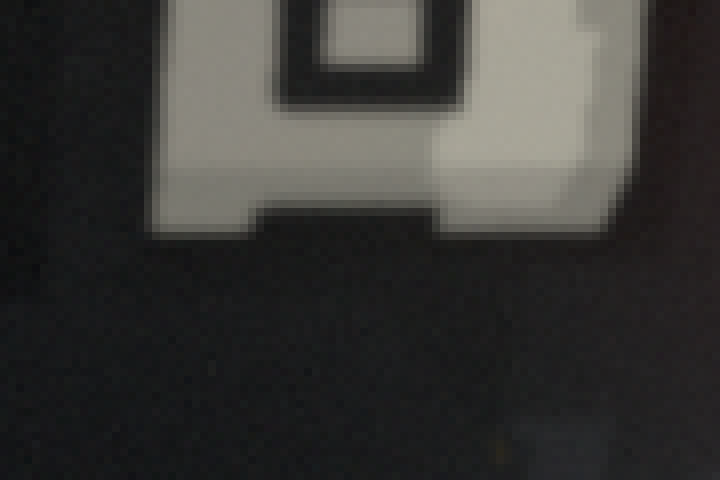

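The 8-like digit now fills the window with the seam moving down, so the wheel turns without slip. I'll finish the stroke, lift, and track the digit numerically.

jog_arm:
  rows: "-0.3 0 0.06 0 0 0 1; -0.3 0 0.06 0 0 0 1; -0.3 0 0.07 0 0 0 1; -0.3 0 0.09 0 0 0 1; 0 0 0 0 0 0 1"

```text
time: 5.82
position: [0.5307, -0.0115, 0.1358]
tool_rot: [3.138, 0.132, 0.005]
ft_force: [0.5, 1.3, 6.6]
grip_width: 0.005
grip_force: 3.4
```

jog_arm:
  rows: "0 0 -0.5 0 0 0 1; 0 0 -0.8 0 0 0 1; 3 0 0 0 0 0 1; 3 0 0 0 0 0 1; 0 0 0 0 0 0 1"

```text
time: 6.45
position: [0.5901, -0.0067, 0.1468]
tool_rot: [-3.137, -0.132, 0.001]
ft_force: [-0.6, -0.4, 0.8]
grip_width: 0.007
grip_force: 0.0
```

```bash
cat >> h.py <<'E'
def patch(d):
    # top view of the window at drum height: rows x +16..-16, cols y +8..-36, 2 mm x 1 mm
    xs=np.arange(16,-17,-1.)/1000; ys=np.arange(8,-37,-1.)/1000
    P=np.array([w([x,y,.12]) for x in xs for y in ys]); u=proj(d,P).astype(np.float32).reshape(len(xs),len(ys),2)
    g=cv2.remap(cv2.cvtColor(d["img"],cv2.COLOR_BGR2GRAY),u[...,0],u[...,1],1)
    for x,r in zip(xs,g): print("%4d "%(x*1000)+"".join("#" if v<75 else "+" if v<110 else "." for v in r))
E
python3 -c "
from h import *
print(st()); patch(cam('wrist'))"
```

```text
(array([ 28.2,  52.1, 146.8]), array([-0.6, -0.4,  0.8]))
  16 #############################################
  15 #############################################
  14 #############################################
  13 #############################################
  12 #############################################
  11 #############################################
  10 #############################################
   9 ####################################+++++++##
   8 ####################################+......+#
   7 #####################################......+#
   6 ######################################.....+#
   5 #######################################....+#
   4 ########################################...+#
   3 ########################################+..+#
   2 #########################################+.+#
   1 ##########################################++#
   0 #############################################
  -1 #############################################
  -2 #############################################
  -3 #############################################
  -4 #############################################
  -5 #############################################
  -6 #############################################
  -7 #############################################
  -8 #############################################
  -9 #############################################
 -10 #############################################
 -11 #############################################
 -12 #############################################
 -13 #############################################
 -14 #############################################
 -15 #############################################
 -16 #############################################
```

jog_arm:
  rows: "0 0 0.7 0 0 0 1; 0 0 0.2 0 0 0 1; 0 0 0.1 0 0 0 1; 0 0 0 0 0 0 1"

```text
time: 7.0
position: [0.5889, -0.007, 0.1374]
tool_rot: [3.138, 0.131, 0.0]
ft_force: [0.5, -0.2, 0.2]
grip_width: 0.008
grip_force: 0.0
```

jog_arm:
  rows: "0 0 0.1 0 0 0 1; 0 0 0 0 0 0 1"

```text
time: 7.25
position: [0.5893, -0.0068, 0.1366]
tool_rot: [3.139, 0.132, 0.001]
ft_force: [-0.3, -0.1, 1.5]
grip_width: 0.002
grip_force: 0.4
```

```bash
python3 -c "
from h import *
print(st())
for p in(-35,-26,-15): print(prof(p,list(range(28,-33,-5))))"
```

```text
(array([ 27.3,  52. , 136.6]), array([-0.3, -0.1,  1.5]))
[(28, -35, 136.7), (23, np.float64(-39.3), 137.9), (18, np.float64(-43.5), 138.7), (13, np.float64(-47.7), 139.1), (8, np.float64(-51.8), 139.2), (3, np.float64(-56.0), 138.9), (-2, np.float64(-60.1), 138.5), (-7, np.float64(-64.3), 138.0), (-12, np.float64(-68.5), 137.6), (-17, np.float64(-72.8), 137.1), (-22, np.float64(-77.0), 136.3), (-27, np.float64(-81.3), 135.2), (-32, np.float64(-85.7), 133.6)]
[(28, -26, 137.6), (23, np.float64(-30.2), 138.8), (18, np.float64(-34.4), 139.6), (13, np.float64(-38.5), 140.0), (8, np.float64(-42.6), 140.1), (3, np.float64(-46.7), 139.8), (-2, np.float64(-50.8), 139.4), (-7, np.float64(-54.9), 139.0), (-12, np.float64(-59.1), 138.6), (-17, np.float64(-63.3), 138.1), (-22, np.float64(-67.5), 137.4), (-27, np.float64(-71.7), 136.3), (-32, np.float64(-76.0), 134.8)]
[(28, -15, 138.5), (23, np.float64(-19.2), 139.7), (18, np.float64(-23.3), 140.4), (13, np.float64(-27.4), 140.9), (8, np.float64(-31.4), 140.9), (3, np.float64(-35.4), 140.7), (-2, np.float64(-39.5), 140.4), (-7, np.float64(-43.6), 140.1), (-12, np.float64(-47.7), 139.7), (-17, np.float64(-51.8), 139.3), (-22, np.float64(-55.9), 138.6), (-27, np.float64(-60.1), 137.5), (-32, np.float64(-64.3), 136.0)]
```

jog_arm:
  rows: "0 0 0.17 0 0 0 1; -0.25 0 -0.06 0 0 0 1; -0.25 0 -0.06 0 0 0 1; -0.25 0 -0.05 0 0 0 1"

```text
time: 7.75
position: [0.5826, -0.0073, 0.1371]
tool_rot: [-3.139, -0.132, -0.004]
ft_force: [2.9, 0.4, 3.8]
grip_width: 0.002
grip_force: 2.2
```

jog_arm:
  rows: "-0.25 0 -0.04 0 0 0 1; -0.25 0 -0.03 0 0 0 1; -0.25 0 -0.02 0 0 0 1; -0.25 0 0 0 0 0 1"

```text
time: 8.25
position: [0.5717, -0.0082, 0.1375]
tool_rot: [3.139, 0.132, 0.001]
ft_force: [2.6, 1.5, 5.5]
grip_width: 0.001
grip_force: 3.0
```

jog_arm:
  rows: "-0.25 0 0.07 0 0 0 1; -0.25 0 0.01 0 0 0 1; -0.25 0 0.02 0 0 0 1; -0.25 0 0.02 0 0 0 1; -0.25 0 0.02 0 0 0 1"

```text
time: 8.88
position: [0.5591, -0.0092, 0.1364]
tool_rot: [3.139, 0.132, 0.0]
ft_force: [2.1, 0.5, 6.6]
grip_width: 0.007
grip_force: 3.6
```

jog_arm:
  rows: "-0.25 0 0.03 0 0 0 1; -0.25 0 0.03 0 0 0 1; -0.25 0 0.02 0 0 0 1; -0.25 0 0.02 0 0 0 1; -0.25 0 0.03 0 0 0 1"

```text
time: 9.5
position: [0.5467, -0.0103, 0.1351]
tool_rot: [3.139, 0.132, 0.001]
ft_force: [2.2, 0.8, 7.4]
grip_width: 0.004
grip_force: 3.7
```

jog_arm:
  rows: "-0.25 0 0.03 0 0 0 1; -0.25 0 0.04 0 0 0 1; -0.25 0 0.05 0 0 0 1; -0.25 0 0.06 0 0 0 1; 0 0 0 0 0 0 1"

```text
time: 10.12
position: [0.5359, -0.0114, 0.1329]
tool_rot: [3.138, 0.131, -0.002]
ft_force: [0.1, 1.0, 7.0]
grip_width: 0.006
grip_force: 3.5
```

```bash
python3 -c "
from h import *
print(st()); patch(cam('wrist'))"
```

```text
(array([-26.2,  52.1, 132.9]), array([0.2, 1. , 7. ]))
  16 #############################################
  15 #############################################
  14 #############################################
  13 #############################################
  12 #####........#####+++########.........+++++##
  11 #####........+###############..............##
  10 #####........+###############..............##
   9 #####.........###############..............##
   8 ####+..........+++++++++++++...............+#
   7 #####......................................+#
   6 #####......................................+#
   5 #####.......................................#
   4 #####.......................................#
   3 #####.......................................#
   2 #####.......................................#
   1 #####+.....................................+#
   0 #####......................................+#
  -1 #####......................................+#
  -2 #####..........+#############+.............+#
  -3 #####..........##############+.............+#
  -4 #####.........+##############+.............+#
  -5 #####.........+##############+.............+#
  -6 #####+..................+####..............##
  -7 #####+...................####..............##
  -8 #####+...................####..............##
  -9 #####...................+####..............##
 -10 #####...................+####.............+##
 -11 #####...................+###+.............+##
 -12 #####...................+###+.............+##
 -13 #####...................+###+.............+##
 -14 #####...................+###+.............###
 -15 #####+..................####+.............###
 -16 #####+..................####+.............###
```

The patch shows 6 above and 7 below with the seam at x≈+3 mm, so the angle is about 237° and -93° remains. Next stroke.

jog_arm:
  rows: "0 0 -0.5 0 0 0 1; 0 0 -0.7 0 0 0 1; 2.7 0 0 0 0 0 1; 2.7 0 0 0 0 0 1; 0 0 0.8 0 0 0 1"

```text
time: 10.8
position: [0.5911, -0.0066, 0.1362]
tool_rot: [-3.138, -0.132, 0.001]
ft_force: [0.2, 1.0, -0.1]
grip_width: 0.003
grip_force: 0.0
```

```bash
python3 -c "
from h import *
print(st())
for p in(-85,-78): print([(a,int(b),c) for a,b,c in prof(p,list(range(28,-33,-5)))])"
```

```text
(array([ 29.2,  52.1, 136.2]), array([ 0.3,  1. , -0.1]))
[(28, -85, 130.4), (23, -89, 131.7), (18, -94, 132.6), (13, -99, 133.1), (8, -103, 133.1), (3, -108, 132.8), (-2, -112, 132.3), (-7, -117, 131.8), (-12, -121, 131.3), (-17, -126, 130.8), (-22, -131, 130.0), (-27, -136, 128.7), (-32, -140, 127.0)]
[(28, -78, 131.3), (23, -82, 132.6), (18, -87, 133.5), (13, -91, 133.9), (8, -96, 134.0), (3, -100, 133.7), (-2, -105, 133.2), (-7, -109, 132.6), (-12, -114, 132.1), (-17, -118, 131.6), (-22, -123, 130.8), (-27, -128, 129.5), (-32, -133, 127.8)]
```

jog_arm:
  rows: "0 0 0.3 0 0 0 1; 0 0 0.2 0 0 0 1; 0 0 0.1 0 0 0 1; 0 0 0 0 0 0 1"

```text
time: 11.3
position: [0.5904, -0.0069, 0.1309]
tool_rot: [3.138, 0.131, 0.0]
ft_force: [-0.1, -0.2, 0.9]
grip_width: 0.006
grip_force: 0.0
```

jog_arm:
  rows: "0 0 0.1 0 0 0 1; 0 0 0 0 0 0 1"

```text
time: 11.55
position: [0.5908, -0.0067, 0.1301]
tool_rot: [3.139, 0.132, 0.001]
ft_force: [-1.2, 0.2, 1.7]
grip_width: 0.003
grip_force: 0.8
```

jog_arm:
  rows: "0 0 0.22 0 0 0 1; -0.25 0 -0.06 0 0 0 1; -0.25 0 -0.06 0 0 0 1; -0.25 0 -0.05 0 0 0 1"

```text
time: 12.05
position: [0.5847, -0.007, 0.1302]
tool_rot: [-3.139, -0.132, -0.006]
ft_force: [4.5, 0.5, 3.3]
grip_width: 0.004
grip_force: 2.9
```

jog_arm:
  rows: "-0.25 0 -0.04 0 0 0 1; -0.25 0 -0.03 0 0 0 1; -0.25 0 -0.02 0 0 0 1; -0.25 0 0 0 0 0 1"

```text
time: 12.55
position: [0.574, -0.0078, 0.1311]
tool_rot: [-3.139, -0.132, -0.004]
ft_force: [2.9, 1.1, 6.4]
grip_width: 0.005
grip_force: 3.7
```

jog_arm:
  rows: "-0.25 0 0.02 0 0 0 1; -0.25 0 0.01 0 0 0 1; -0.25 0 0.02 0 0 0 1; -0.25 0 0.02 0 0 0 1; -0.25 0 0.03 0 0 0 1"

```text
time: 13.18
position: [0.5612, -0.0088, 0.1302]
tool_rot: [-3.139, -0.132, -0.002]
ft_force: [2.5, 0.2, 9.3]
grip_width: 0.008
grip_force: 4.3
```

jog_arm:
  rows: "-0.25 0 0.03 0 0 0 1; -0.25 0 0.03 0 0 0 1; -0.25 0 0.03 0 0 0 1; -0.25 0 0.03 0 0 0 1; -0.25 0 0.03 0 0 0 1"

```text
time: 13.8
position: [0.549, -0.01, 0.1289]
tool_rot: [3.139, 0.132, 0.003]
ft_force: [1.5, 0.9, 8.4]
grip_width: 0.001
grip_force: 4.5
```

jog_arm:
  rows: "-0.25 0 0.03 0 0 0 1; -0.25 0 0.04 0 0 0 1; -0.25 0 0.05 0 0 0 1; -0.25 0 0.06 0 0 0 1; 0 0 0 0 0 0 1"

```text
time: 14.42
position: [0.5382, -0.011, 0.1267]
tool_rot: [3.138, 0.131, 0.0]
ft_force: [1.1, 0.6, 8.3]
grip_width: 0.005
grip_force: 4.4
```

```bash
python3 -c "
from h import *
print(st()); patch(cam('wrist'))"
```

```text
(array([-24. ,  52.2, 126.7]), array([1.2, 0.5, 8.3]))
  16 #############################################
  15 #############################################
  14 #############################################
  13 #############################################
  12 #####++++++++####+++++++++++++.......+++++###
  11 #####........####.........................+##
  10 #####........####.........................+##
   9 #####........+###+........................+##
   8 #####........+##############+.............+##
   7 #####........+###############.............+##
   6 #####........+###############.............+##
   5 #####.........+++++++++++####..............##
   4 #####....................####..............##
   3 #####....................####..............##
   2 #####....................####..............##
   1 #####....................####..............##
   0 #####....................####..............+#
  -1 #####..........++++++++++####..............+#
  -2 #####.........+##############..............+#
  -3 #####.........+##############..............+#
  -4 #####..........##############..............+#
  -5 #####..........++++++++++++++..............+#
  -6 #####......................................+#
  -7 #####......................................+#
  -8 #####.......................................#
  -9 #####+......................................#
 -10 #####+.....................................+#
 -11 #####+.....................................+#
 -12 #####+.....................................##
 -13 #####+........++++++++++++++..............+##
 -14 #####+.......##############+..............+##
 -15 #####+......+##############+..............###
 -16 #####+......+##############+.............+###
```

5 is in view with its middle bar at x≈+7 mm, so about -44° is left (roughly 45 mm of travel). Last main stroke.

jog_arm:
  rows: "0 0 -0.5 0 0 0 1; 0 0 -0.9 0 0 0 1; 2.5 0 0 0 0 0 1; 2.5 0 0 0 0 0 1; 0 0 1 0 0 0 1"

```text
time: 15.1
position: [0.5885, -0.0068, 0.1294]
tool_rot: [-3.138, -0.132, 0.001]
ft_force: [0.3, -0.0, -1.2]
grip_width: 0.007
grip_force: 0.0
```

```bash
python3 -c "
from h import *
print(st())
for p in(-135,-127): print([(a,int(b),c) for a,b,c in prof(p,list(range(28,-33,-5)))])"
```

```text
(array([ 26.6,  52.1, 129.4]), array([ 0.3, -0.1, -1.2]))
[(28, -135, 125.7), (23, -140, 127.1), (18, -145, 128.0), (13, -150, 128.6), (8, -155, 128.6), (3, -159, 128.4), (-2, -164, 128.2), (-7, -169, 128.1), (-12, -174, 128.0), (-17, -179, 127.6), (-22, -184, 126.7), (-27, -189, 125.4), (-32, -194, 123.5)]
[(28, -127, 126.2), (23, -132, 127.6), (18, -137, 128.5), (13, -142, 129.0), (8, -146, 129.1), (3, -151, 128.8), (-2, -156, 128.6), (-7, -161, 128.4), (-12, -166, 128.2), (-17, -171, 127.8), (-22, -176, 126.9), (-27, -181, 125.6), (-32, -186, 123.7)]
```

jog_arm:
  rows: "0 0 0.2 0 0 0 1; 0 0 0.1 0 0 0 1; 0 0 0 0 0 0 1"

```text
time: 15.48
position: [0.5874, -0.0071, 0.1269]
tool_rot: [3.138, 0.132, -0.001]
ft_force: [0.2, 1.1, 1.4]
grip_width: 0.004
grip_force: 0.2
```

jog_arm:
  rows: "0 0 0.1 0 0 0 1; 0 0 0 0 0 0 1"

```text
time: 15.72
position: [0.588, -0.007, 0.1261]
tool_rot: [3.138, 0.132, -0.0]
ft_force: [-1.2, 0.4, 3.3]
grip_width: 0.006
grip_force: 1.2
```

jog_arm:
  rows: "0 0 0.18 0 0 0 1; -0.25 0 -0.06 0 0 0 1; -0.25 0 -0.05 0 0 0 1; -0.25 0 -0.04 0 0 0 1"

```text
time: 16.23
position: [0.5823, -0.0073, 0.1265]
tool_rot: [-3.139, -0.132, -0.006]
ft_force: [4.6, 1.7, 5.0]
grip_width: 0.01
grip_force: 2.8
```

jog_arm:
  rows: "-0.25 0 -0.04 0 0 0 1; -0.25 0 -0.03 0 0 0 1; -0.25 0 -0.01 0 0 0 1; -0.25 0 0 0 0 0 1"

```text
time: 16.73
position: [0.5714, -0.0082, 0.1272]
tool_rot: [3.139, 0.132, 0.003]
ft_force: [3.6, 0.6, 7.1]
grip_width: 0.004
grip_force: 3.5
```

jog_arm:
  rows: "-0.25 0 0.01 0 0 0 1; -0.25 0 0.01 0 0 0 1; -0.25 0 0.01 0 0 0 1; -0.25 0 0.01 0 0 0 1; -0.25 0 0 0 0 0 1"

```text
time: 17.35
position: [0.5588, -0.0094, 0.1268]
tool_rot: [3.139, 0.132, 0.003]
ft_force: [3.6, 0.9, 7.1]
grip_width: 0.005
grip_force: 3.5
```

```bash
python3 -c "
from h import *
print(st()); patch(cam('wrist'))"
```

```text
(array([ -3.2,  52.1, 126.8]), array([3.7, 0.6, 7.1]))
  16 #############################################
  15 #############################################
  14 #############################################
  13 #############################################
  12 #############################################
  11 #############################################
  10 #####+..................+####.............+##
   9 #####....................####.............+##
   8 #####....................####..............##
   7 #####....................####..............##
   6 #####....................+###+.............+#
   5 #####....................+###+.............+#
   4 #####....................+###+.............+#
   3 #####.....................++++.............+#
   2 #####.......................................#
   1 #####.......................................#
   0 #####.......................................#
  -1 #####.......................................#
  -2 #####.......................................#
  -3 #####+++++++++++++++.......................+#
  -4 ####################+......................+#
  -5 #####################+.....................+#
  -6 ######################++++++...............+#
  -7 ############################+..............+#
  -8 ############################+..............+#
  -9 ############################+..............##
 -10 ###########################++.............+##
 -11 ##########################+...............+##
 -12 ###########################+..............+##
 -13 ############################..............+##
 -14 ############################+.............###
 -15 #############################+............###
 -16 ##############################+..........+###
```

The 4's stem ends at x≈+3.5 mm, so its centre is about 15 mm short and needs about 17 mm more travel.

jog_arm:
  rows: "-0.25 0 0 0 0 0 1; -0.25 0 0.01 0 0 0 1; -0.25 0 0.01 0 0 0 1; -0.25 0 0.02 0 0 0 1; -0.25 0 0.02 0 0 0 1"

```text
time: 18.02
position: [0.5463, -0.0106, 0.1261]
tool_rot: [3.138, 0.131, 0.002]
ft_force: [3.3, -0.2, 6.8]
grip_width: 0.002
grip_force: 3.3
```

jog_arm:
  rows: "-0.25 0 0.03 0 0 0 1; -0.1 0 0.02 0 0 0 1; 0 0 0 0 0 0 1"

```text
time: 18.4
position: [0.5423, -0.0109, 0.1254]
tool_rot: [3.138, 0.131, 0.001]
ft_force: [1.7, 0.9, 5.9]
grip_width: 0.003
grip_force: 3.3
```

```bash
python3 -c "
from h import *
print(st()); patch(cam('wrist'))"
```

```text
(array([-19.8,  52. , 125.4]), array([1.8, 0.7, 5.9]))
  16 #############################################
  15 #############################################
  14 #############################################
  13 #############################################
  12 ######+###############++++++++++++++++++#####
  11 #####......................................##
  10 #####........+++++.......+##+..............##
   9 #####........+###+.......####..............##
   8 #####........+###+.......####..............+#
   7 #####........+###+.......####+.............##
   6 #####........+###+.......####+.............##
   5 #####+.......+###+.......####+.............##
   4 #####+.......+###+.......####+.............##
   3 #####........+###+.......####..............##
   2 #####+.......+###+.......####+.............##
   1 #####........+#####++++++####+.............##
   0 #####........+###############..............##
  -1 #####........+###############..............##
  -2 #####+........###############..............##
  -3 #####+.........++++++++++####+.............##
  -4 #####+...................####+.............+#
  -5 #####+...................####+.............+#
  -6 #####+...................####+.............##
  -7 #####+...................####+.............##
  -8 #####....................####+.............+#
  -9 #####....................+###+.............+#
 -10 #####+...................####+.............##
 -11 #####+...................+###+.............##
 -12 #####+...................++++..............+#
 -13 #####+.....................................+#
 -14 #####+.....................................+#
 -15 #####+.....................................##
 -16 #####......................................##
```

The 4 is nearly centred (extent +10.5 to -12 mm, middle bar at -0.8). I'll lift off and check it unloaded from above, at a pose near the key.

jog_arm:
  rows: "0 0 -0.5 0 0 0 1; 0 0 -3 0 0 0 1; 0 0 -5 0 0 0 1; -3.7 3 0 0 0 0 1; 0 3.6 0 0 0 0 1"

```text
time: 19.08
position: [0.5074, -0.0801, 0.2092]
tool_rot: [3.137, 0.133, -0.008]
ft_force: [0.4, -0.3, 0.7]
grip_width: 0.007
grip_force: 0.0
```

jog_arm:
  rows: "0 0 0 0 0 0 1; 0 0 0 0 0 0 1"

```text
time: 19.32
position: [0.5097, -0.079, 0.2088]
tool_rot: [-3.138, -0.131, 0.005]
ft_force: [0.9, -0.2, 0.6]
grip_width: 0.008
grip_force: 0.0
```

```bash
python3 - <<'E'
from h import *
print(st()); d=cam('wrist'); patch(d); print("cam",RM.inv().apply(d["o"]-OM)*1000)
u,v=proj(d,[w([0,-.014,.125])])[0].astype(int); g=d["img"][v-40:v+40,u-60:u+60]; cv2.imwrite("pics/c4.png",cv2.resize(g,(720,480),interpolation=3))
E
```

```text
(array([-58.2, -13.1, 208.8]), array([ 0.9, -0.2,  0.6]))
  16 #############################################
  15 ##++############++++++++++++++++++++#########
  14 #+.......................................+###
  13 #.........................................###
  12 #.........................................###
  11 #.........................................###
  10 +.............+#+.........+++.............###
   9 +.............###+........###.............###
   8 #.............###+........###.............###
   7 #.............###+........###.............###
   6 #.............###+.......+##+.............###
   5 #.............###+.......+##+.............###
   4 #.............###+.......+##+.............+##
   3 #.............###+.......+###.............+##
   2 +.............+##+.......+##+.............###
   1 +.............+###+++++++###+............+###
   0 #.............+#############+.............###
  -1 #.............+##############.............###
  -2 #..............++++++++++####.............###
  -3 #........................+###.............###
  -4 #.........................###.............###
  -5 #.........................###.............###
  -6 #.........................###.............###
  -7 #.........................###.............+##
  -8 #.........................###.............+##
  -9 #.........................###.............###
 -10 +.........................###.............###
 -11 +.........................+++............+###
 -12 +........................................+###
 -13 +........................................+###
 -14 +.........................................###
 -15 #........................................+###
 -16 #+++++++++++++........++++++++....++++++++###
cam [ 19.10632798 -13.24721412 371.38580951]
```

View pics/c4.png

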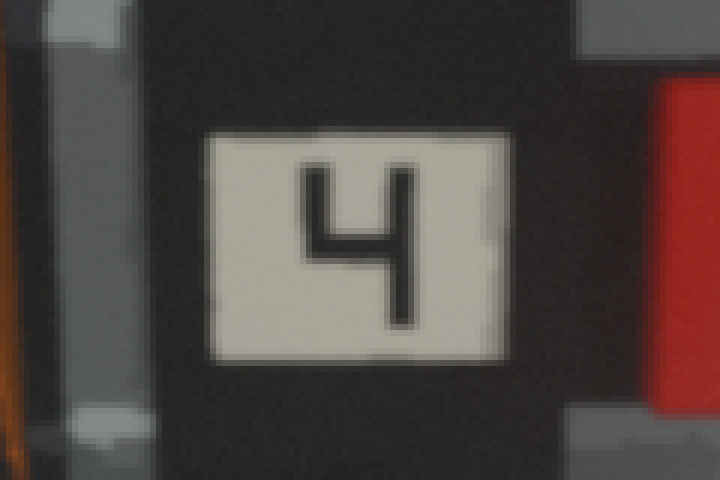

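The 4 stands centred in the window, within about 0.5 mm (stem rows 165-325 of window rows 135-360). Now I'll go above the key.

```bash
python3 -c "
from h import *
print(*go(w([0,-.068,.15]),YAW))"
```

```text
[5.79 5.54 5.88] [-0.001  0.002 -0.001]
```

jog_arm:
  rows: "2.9 2.75 0 0 0 0 1; 2.9 2.75 0 0 0 0 1; 0 0 3 0 0 0 1; 0 0 2.9 0 0 0 1; 0 0 0 0 0 0 1"

```text
time: 20.0
position: [0.5714, -0.1279, 0.1482]
tool_rot: [-3.136, -0.135, 0.009]
ft_force: [-0.7, 1.0, 0.2]
grip_width: 0.005
grip_force: 0.0
```

```bash
python3 -c "
from h import *
print(st())"
```

```text
(array([ -0.9, -67. , 148.2]), array([-0.6,  1. ,  0.2]))
```

jog_arm:
  rows: "0 0 0.7 0 0 0 1; 0 0 0.7 0 0 0 1; 0 0 0.4 0 0 0 1; 0 0 0.3 0 0 0 1; 0 0 0 0 0 0 1"

```text
time: 20.62
position: [0.5736, -0.1296, 0.1305]
tool_rot: [3.139, 0.132, 0.001]
ft_force: [-1.4, 0.5, 4.3]
grip_width: 0.005
grip_force: 2.3
```

jog_arm:
  rows: "0 0 0.3 0 0 0 1; 0 0 0.2 0 0 0 1; 0 0 0 0 0 0 1"

```text
time: 21.0
position: [0.5736, -0.1296, 0.1258]
tool_rot: [3.138, 0.132, 0.001]
ft_force: [-1.5, 0.2, 7.1]
grip_width: 0.006
grip_force: 3.5
```

jog_arm:
  rows: "0 0 0.15 0 0 0 1; 0 0 0 0 0 0 1"

```text
time: 21.25
position: [0.5736, -0.1296, 0.1245]
tool_rot: [3.138, 0.132, 0.001]
ft_force: [-2.6, 0.3, 7.7]
grip_width: 0.007
grip_force: 3.8
```

jog_arm:
  rows: "0 0 0.1 0 0 0 1; 0 0 0 0 0 0 1"

```text
time: 21.5
position: [0.5736, -0.1296, 0.1244]
tool_rot: [3.138, 0.132, 0.001]
ft_force: [-4.3, 1.0, 12.2]
grip_width: 0.007
grip_force: 6.1
```

jog_arm:
  rows: "0 0 0.05 0 0 0 1; 0 0 0 0 0 0 1"

```text
time: 21.75
position: [0.5736, -0.1295, 0.1244]
tool_rot: [3.138, 0.132, 0.001]
ft_force: [-4.7, 0.8, 14.7]
grip_width: 0.007
grip_force: 7.3
```

Position is unchanged while the force rises to 14.7 N, so the key is at its stop. Releasing and checking.

jog_arm:
  rows: "0 0 -0.5 0 0 0 1; 0 0 -1 0 0 0 1; 0 0 -4 0 0 0 1; 0 0 -5 0 0 0 1; -5.5 -5 0 0 0 0 1"

```text
time: 22.38
position: [0.5282, -0.094, 0.231]
tool_rot: [3.139, 0.125, 0.015]
ft_force: [-1.1, 2.9, 0.1]
grip_width: -0.001
grip_force: 0.0
```

jog_arm:
  rows: "0 0 0 0 0 0 1; 0 0 0 0 0 0 1"

```text
time: 22.62
position: [0.5236, -0.0921, 0.2269]
tool_rot: [3.137, 0.131, 0.001]
ft_force: [1.0, -0.3, -0.1]
grip_width: 0.004
grip_force: 0.0
```

```bash
python3 - <<'E'
from h import *
print(st()); d=cam('wrist'); patch(d); d=cam("wrist")
g=d["img"]; cv2.imwrite("pics/w5.png",cv2.resize(g,(800,600),interpolation=3))
E
```

```text
(array([-45.4, -27.3, 226.9]), array([ 0.9, -0.4, -0.1]))
  16 #############################################
  15 #############################################
  14 #+....+++.+++++................++++++++++####
  13 +........................................+###
  12 +........................................+###
  11 +........................................+###
  10 +.............+++.........+++............+###
   9 +.............###+.......+##+............+###
   8 +.............###+.......+##+............+###
   7 +.............###+.......+###............+###
   6 +............+###+.......+###............+###
   5 +............+###+.......+###............+###
   4 +.............###+.......+###............+###
   3 +.............+##+.......+###............+###
   2 +.............+##+.......+###............+###
   1 +.............+###+++++++####............+###
   0 +.............+##############............+###
  -1 +.............+##############............+###
  -2 +..............++++++++++####............+###
  -3 +........................+###............+###
  -4 +........................+###............+###
  -5 +........................+###............+###
  -6 +........................+###............+###
  -7 +........................+###............+###
  -8 +........................+###............+###
  -9 +........................+###............+###
 -10 +........................+##+............+###
 -11 +.........................+++............+###
 -12 +........................................+###
 -13 +........................................+###
 -14 +........................................+###
 -15 +........................................+###
 -16 #++.....................................++###
```

View pics/w5.png

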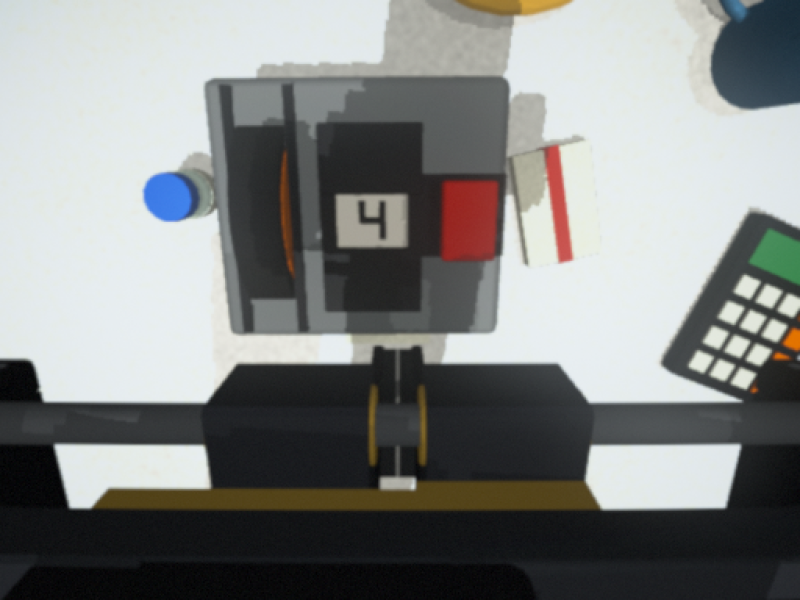

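The 4 is still centred at (373,220), the key at (470,220) is up again, and the arm is clear.

```bash
python3 -c "
from h import *
print(ticket.close_job())"
```

```text
the job is handed in; nothing more can be done
None
```

The job is handed in: the printer shows 4, centred in the window to about 0.5 mm; the key went down to its stop at about 15 N and sprang back with the 4 still showing; and highest wheel force I read was 9.3 N.

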